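# Find the socket key that fits the rotor nut and slacken it

## Robot

A 6-joint arm with a two-finger parallel gripper is mounted at the origin on a cart in front of the work surface, level with it; the furniture and walls round the work are solid. World frame = base frame: x ahead of the robot, y to its left, z up, the work surface at z = 0. Lengths are in mm, angles in rad, forces in N, time in s.
With the tool pointing down it reaches from about 275 to 750 mm from the base axis. Payload 10.2 kg.
Tool frame: the origin (TCP) lies on the centre line of the jaws, within the pads' length; the fingertips stand 17 mm ahead of it and the grasp point (between the pads) lies 2 mm behind it; z points along the fingers, y is the line along which they close (so a half turn about z gives the same grasp; the last joint's range is limited). The gripper opens to 85 mm and grips with 20 to 120 N. Pads are 22 mm wide; open, the fingers measure 114 mm over their backs; the gripper's body (76 mm by 85 mm) begins 54 mm behind the grasp point. The pads swing forward as they close: fully open they stand 13 mm farther back than shut.
Start: joints at [0.912, 0.313, 1.498, -0, 1.331, -0.223], TCP at [221.634, 475.93, 248.294] pointing down, gripper open.
Joint ranges: [-2.94, 2.94], [-0.97, 2.17], [0.19, 2.56], [-1.23, 4.37], [0.02, 3.11], [-2.88, 2.88]. Speed limits (rad/s): [2.39, 2.39, 3.01, 3.14, 3.14, 3.14].

## Interface

Orientations are given as a unit quaternion [w, x, y, z].
In Python, from rig import ctrl gives the robot as it stands. The module is installed in compiled form; this text tells all that it offers.
- The arm moves only by the shell command python3 -m jog 'ROWS' [FORCE]. ROWS is JSON, a list of rows, each an object with "delta_pos": the shift along the world's x, y, z in mm, a list of three; "angular": the turn, a rotation vector about the world's x, y, z in rad, a list of three; "fingers": the opening, from 0 (shut) to 1 (fully open). In form: [{"delta_pos": [tx, ty, tz], "angular": [rx, ry, rz], "fingers": fingers}, ...]. A call has 1 to 10 rows; each row is the pose to reach, as a shift and turn from the pose commanded when the call began; what a row does not reach only later rows make up. A row lasts 1/8 s, in which the tool goes at most 62.5 mm and 10.7 degrees, less where a joint would pass 70% of its speed; a pose out of reach is approached as far as the arm can. A call with a gripper value outside its range is refused whole. The fingers move at their own pace and stop on an object; FORCE is the grip in N (left out, the last holds). Time passes only in rows, so rows that repeat a pose let the fingers close. It gives the time, the measured TCP pose, the force, the opening and the grip force at its end, in the units of the state.
- ctrl.sense(): the state, without advancing time (a new reading comes with each control period).
- ctrl.capture(name): name is "scene" or "side" or "wrist"; returns a dict with "pixels" (384x512x3 uint8, blue, green, red), "fx", "fy", "cx", "cy" (pixels), "R" (3x3) and "t" (3): a world point X has camera coordinates R X + t. Camera axes: x right, y down, z forward; pixel columns grow to the right and rows downward; lengths in mm; the calibration is good to about 2 mm. A picture is of the moment at which its call begins. There is no depth.
- ctrl.finish_job(): hands the job in; it is judged then, once.
The state is a dict: "time_s": time; "joints": joint angles; "dq": joint speeds; "tau": joint torques, N m; "eef_pos": TCP position; "ee_rot": TCP orientation; "force": force on the tool from outside, world axes, zero at the start; "wrist_torque": the same for the moment, N m; "grip_width": opening from 0.0 (shut) to 1.0 (fully open); "grip_force": force on a finger pad.
Only numpy, scipy, OpenCV 4.12 (cv2) and the standard library are available. Lean on these libraries where they do the work, as an engineer would, in place of code of your own. Each camera call takes 0.05 s, during which the arm holds its last target. There are 200 camera calls.

## Task

Find the T-handle socket key that fits the hexagon nut of the centrifuge rotor standing on the service mat: push it fully down over the nut and slacken the nut about an eighth of a turn (anticlockwise from above). Put any key that turned out not to fit back upright over a rack post, and leave the spare rotors' nuts and everything else on the table alone. Finish holding on: the gripper still grips the fitting key, fully seated and upright on the nut.

Things in the scene. Friction and masses are not known exactly. Their poses are not given: they have to be found in the camera images.
- service_mat: Thin black rubber mat, 170 x 170 x 3 mm, flat on the table; the rotor to be serviced stands on its middle. Origin: centre of its underside.
- seat_1 (a point): Rotor 1, a round aluminium centrifuge rotor 110 to 132 mm across, too heavy to move (one stands on the service mat, two spares on a storage mat behind). The point: centre of the flat washer (56 mm across) under its nut, on the nut's vertical axis, 53 mm above the table. The rim of a key that is fully down rests here; only the nut stands higher.
- seat_2 (a point): Rotor 2, a round aluminium centrifuge rotor 110 to 132 mm across, too heavy to move (one stands on the service mat, two spares on a storage mat behind). The point: centre of the flat washer (56 mm across) under its nut, on the nut's vertical axis, 53 mm above the table. The rim of a key that is fully down rests here; only the nut stands higher.
- seat_3 (a point): Rotor 3, a round aluminium centrifuge rotor 110 to 132 mm across, too heavy to move (one stands on the service mat, two spares on a storage mat behind). The point: centre of the flat washer (56 mm across) under its nut, on the nut's vertical axis, 53 mm above the table. The rim of a key that is fully down rests here; only the nut stands higher.
- nut_top_1 (a point): Centre of the top of rotor 1's hexagon nut; turns with it. Nut corners at 0, 60, 120 ... deg from the point's x axis. A threaded spindle end stands 5 mm above it. The three nuts are 24, 30 and 36 mm across flats (15, 18, 21 mm high) and take the small, medium and large key in this order; which rotor has which nut is not marked: look or try.
- nut_top_2 (a point): Centre of the top of rotor 2's hexagon nut; turns with it. Nut corners at 0, 60, 120 ... deg from the point's x axis. A threaded spindle end stands 5 mm above it. The three nuts are 24, 30 and 36 mm across flats (15, 18, 21 mm high) and take the small, medium and large key in this order; which rotor has which nut is not marked: look or try.
- nut_top_3 (a point): Centre of the top of rotor 3's hexagon nut; turns with it. Nut corners at 0, 60, 120 ... deg from the point's x axis. A threaded spindle end stands 5 mm above it. The three nuts are 24, 30 and 36 mm across flats (15, 18, 21 mm high) and take the small, medium and large key in this order; which rotor has which nut is not marked: look or try.
- nut_1 (a joint): Turn of rotor 1's nut, rad: 0 tight (goes no tighter), growing anticlockwise from above, at most 1.6. Needs about 0.25 N m, stays where left. The fitting key has 6 to 10 deg of play either way before it carries the nut; too large a key goes down but spins round the nut, too small a one stops on top of it.
- nut_2 (a joint): Turn of rotor 2's nut, rad: 0 tight (goes no tighter), growing anticlockwise from above, at most 1.6. Needs about 0.25 N m, stays where left. The fitting key has 6 to 10 deg of play either way before it carries the nut; too large a key goes down but spins round the nut, too small a one stops on top of it.
- nut_3 (a joint): Turn of rotor 3's nut, rad: 0 tight (goes no tighter), growing anticlockwise from above, at most 1.6. Needs about 0.25 N m, stays where left. The fitting key has 6 to 10 deg of play either way before it carries the nut; too large a key goes down but spins round the nut, too small a one stops on top of it.
- key_small: Small T-handle socket key, upright mouth-down over a rack post: steel barrel 36 mm outside, hexagonal opening 26 mm across flats, 30 mm deep; 12 mm stem; black crossbar on top 84 long, 14 wide, 16 high, its middle 76 mm above the origin. Origin: centre of the lower rim; z up, x along the crossbar; corners of the opening at 0, 60, 120 ... deg from x. Loose, 0.15 to 0.42 kg.
- key_medium: Medium T-handle socket key, upright mouth-down over a rack post: steel barrel 43 mm outside, hexagonal opening 32 mm across flats, 30 mm deep; 12 mm stem; black crossbar on top 84 long, 14 wide, 16 high, its middle 76 mm above the origin. Origin: centre of the lower rim; z up, x along the crossbar; corners of the opening at 0, 60, 120 ... deg from x. Loose, 0.15 to 0.42 kg.
- key_large: Large T-handle socket key, upright mouth-down over a rack post: steel barrel 50 mm outside, hexagonal opening 38 mm across flats, 30 mm deep; 12 mm stem; black crossbar on top 84 long, 14 wide, 16 high, its middle 76 mm above the origin. Origin: centre of the lower rim; z up, x along the crossbar; corners of the opening at 0, 60, 120 ... deg from x. Loose, 0.15 to 0.42 kg.
- key_rack: Fixed aluminium rack plate, 64 x 260 mm, top face 10 mm above the table, with three upright steel posts 14 mm thick and 24 mm high in a row 90 mm apart along its y axis; a key hung over a post stands on the plate. Origin: centre of its underside on the table.
- post_1 (a point): Foot of rack post 1, on the plate's top face (10 mm above the table), on the post's axis; the post rises 24 mm from here.
- post_2 (a point): Foot of rack post 2, on the plate's top face (10 mm above the table), on the post's axis; the post rises 24 mm from here.
- post_3 (a point): Foot of rack post 3, on the plate's top face (10 mm above the table), on the post's axis; the post rises 24 mm from here.
- rotor_lid: White round rotor lid with a black centre knob, 136 mm across, 34 mm high. A bystander: leave it. Origin: centre of its underside.
- forceps: Steel forceps lying flat, 137 mm long. A bystander: leave it. Origin: centre of its underside.
- petri_1: Closed flat dish, 90 mm across, 15 mm high. A bystander: leave it. Origin: centre of its underside.
- conical_1: Clear conical tube with blue cap, lying, 112 mm long. A bystander: leave it. Origin: centre of its underside.

How it is judged:
By the outcome, as a careful person would: the job done as asked, in the order asked, and still so for the second after the job is handed in, while the arm keeps its last pose, push and grip.
It also fails if it takes over 72 s, if anything falls off the work surface, if the arm or the gripper's body presses on something with over 40 N, if the wrist force passes 120 N, or if a joint passes its speed limit or range.

## Working session

There is one attempt and no reset: what is moved stays moved. The work goes in short steps, Python scripts to look and compute and a shell command to move; the robot and the scene stay as the last step left them, time stands still between calls to the robot, and variables do not carry over. Pictures are saved under pics/ and viewed, at most 10 in all, crops included, and the job is handed in when it is done.

```bash
mkdir -p pics; cat > h.py <<'E'
import numpy as np, cv2
from rig import ctrl
def cap(n,save=None):
    c=ctrl.capture(n); c['R']=np.array(c['R']); c['t']=np.array(c['t']); c['pixels']=np.ascontiguousarray(c['pixels'])
    if save: cv2.imwrite('pics/'+save,c['pixels'])
    return c
def ray(c,u,v,z):
    d=c['R'].T@np.array([(u-c['cx'])/c['fx'],(v-c['cy'])/c['fy'],1]); o=-c['R'].T@c['t']
    return o+d*(z-o[2])/d[2]
def proj(c,X):
    p=c['R']@np.array(X,float)+c['t']; return np.array([c['fx']*p[0]/p[2]+c['cx'],c['fy']*p[1]/p[2]+c['cy']])
E
python3 - <<'E'
from h import *
ims=[cap(n,n+'0.png') for n in('scene','side','wrist')]
for c in ims: print(-c['R'].T@c['t'],c['R'][2],c['fx'])
cv2.imwrite('pics/all0.png',cv2.resize(np.vstack([np.hstack([ims[0]['pixels'],ims[1]['pixels']]),np.hstack([ims[2]['pixels'],ims[2]['pixels']*0])]),(800,600),interpolation=cv2.INTER_AREA))
print(ctrl.sense())
E
```

```text
[-169.78116675 -356.41494215  686.84957376] [ 0.68782681  0.40121916 -0.60491113] 367.78398558792196
[550.18739442 899.62068961 746.45505668] [-0.01710916 -0.78998919 -0.61288201] 404.5709412565225
[152.45797298 508.09878238 372.73101155] [ 0.26676374 -0.12533888 -0.95557693] 295.8040637685406
{'time_s': 0.15, 'joints': array([ 9.11658821e-01,  3.13320849e-01,  1.49825076e+00, -5.70350242e-06,
        1.33104792e+00, -2.23342846e-01]), 'dq': array([-2.22677786e-03, -2.33009823e-03, -2.71977603e-03,  5.06252976e-04,
       -5.32858219e-05,  2.39166517e-04]), 'tau': array([ 8.30468380e-04, -4.12365639e+01, -2.59795904e+01, -2.41516764e-04,
        3.22130094e-03, -5.04244028e-06]), 'eef_pos': array([221.48735623, 475.78748149, 247.8713071 ]), 'ee_rot': array([-2.16764880e-04,  2.16176461e-01,  9.76354175e-01, -4.65445171e-04]), 'force': array([ 0.62129005,  1.1203138 , -0.31489318]), 'wrist_torque': array([ 0.01002148,  0.05047504, -0.1039549 ]), 'grip_force': 0.0, 'grip_width': 1.0010522771144679}
```

View pics/all0.png

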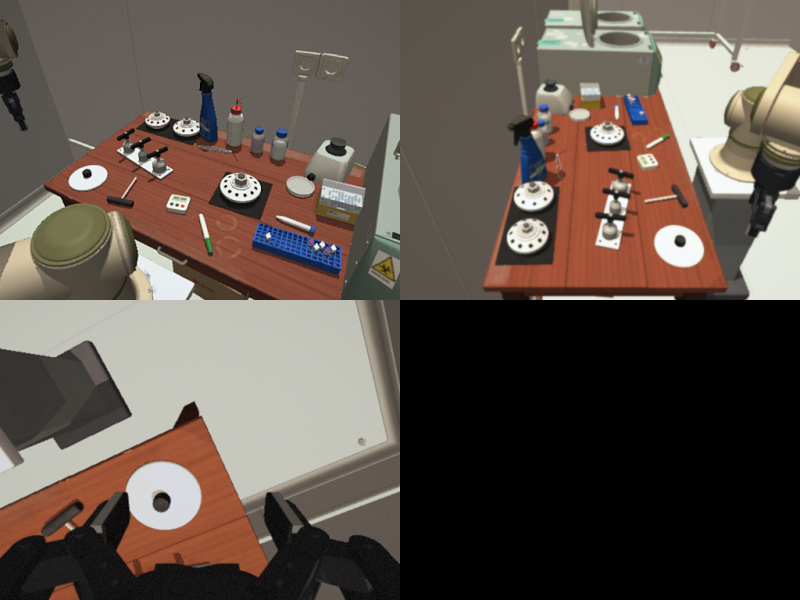

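The overview shows the service rotor near scene pixel (307,237) and the rack with three keys near scene (185,195). The spare rotors stand behind them, and the lid is on the left.

```bash
python3 - <<'E'
from h import *
s=cv2.imread('pics/scene0.png'); d=cv2.imread('pics/side0.png')
def crop(i,x,y,w,h): return cv2.resize(i[y:y+h,x:x+w],(400,300),interpolation=cv2.INTER_CUBIC)
cv2.imwrite('pics/z1.png',np.vstack([np.hstack([crop(s,140,155,100,75),crop(d,235,205,100,75*1) ]),np.hstack([crop(s,257,197,100,75),crop(d,225,135,80,60)])]))
for n,c,(u,v),z in [('rotor scene','scene',(307,222),70),('rotor side','side',(265,164),70)]:
    print(n,ray(cap(c),u,v,z))
E
```

```text
rotor scene [ 507.66694601 -125.91871847   70.        ]
rotor side [ 494.59605008 -110.16754731   70.        ]
```

View pics/z1.png

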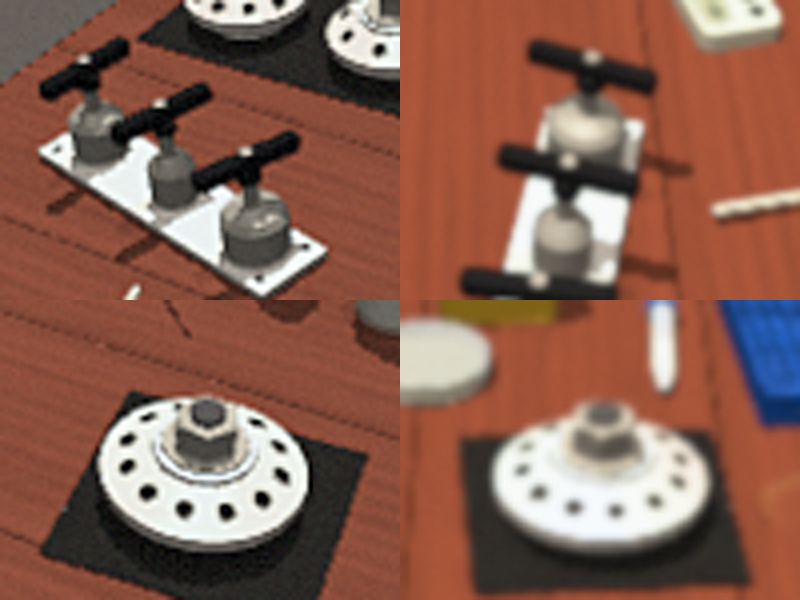

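The crops show three keys on the rack and a fairly large hexagon nut on the service rotor. The near key (scene ~(202,194)) and the far one look wide, and the middle key is the small one. Next I'll get positions and move the wrist camera closer.

```bash
python3 - <<'E'
from h import *
s=cap('scene'); d=cap('side')
def tri(a,b):
    A=[];B=[]
    for c,(u,v) in((s,a),(d,b)):
        o=-c['R'].T@c['t']; r=ray(c,u,v,0)-o; r/=np.linalg.norm(r); P=np.eye(3)-np.outer(r,r); A.append(P);B.append(P@o)
    return np.linalg.lstsq(np.vstack(A),np.hstack(B),rcond=None)[0]
for n,a,b in [('far',(161.2,170),(270,275.5)),('mid',(181.2,181.7),(277,245.5)),('near',(202.5,193.7),(283,219.2)),('nuttop',(308.7,224.2),(265.8,155.8))]:
    print(n,tri(a,b).round(1),ray(s,*a,94).round(1),ray(d,*b,94).round(1))
# near key bar ends in scene crop
a=ray(s,140+200/4,155+183/4,88);b=ray(s,140+295/4,155+140/4,88);print((b-a),np.degrees(np.arctan2(*(b-a)[1::-1])))
print(np.linalg.norm(ray(s,257+175/4,225,74)-ray(s,257+243/4,225,74)), np.linalg.norm(ray(s,257+157/4,232,53)-ray(s,257+257/4,232,53)))
w=cap('wrist'); S=ctrl.sense(); print((-w['R'].T@w['t']-S['eef_pos']))
E
```

```text
far [499.  339.3  92.6] [498.5 337.5  94. ] [498.4 341.2  94. ]
mid [479.6 249.7  90.6] [477.1 246.1  94. ] [479.2 254.   94. ]
near [460.  161.2  91.5] [458.2 159.   94. ] [459.9 164.7  94. ]
nuttop [ 491.1 -137.1   81. ] [ 475.7 -141.6   94. ] [ 492.9 -118.2   94. ]
[ 70.19520274 -29.34534636   0.        ] -22.687534239608304
42.14998767730809 62.701055304601844
[-69.11890935  32.23025749 124.86902232]
```

```bash
python3 -m jog '[{"delta_pos":[0,0,60],"angular":[0,0,0],"fingers":1},{"delta_pos":[60,-20,60],"angular":[0,0,0],"fingers":1},{"delta_pos":[110,-70,60],"angular":[0,0,0],"fingers":1},{"delta_pos":[160,-130,60],"angular":[0,0,0],"fingers":1},{"delta_pos":[200,-190,60],"angular":[0,0,0],"fingers":1},{"delta_pos":[230,-240,60],"angular":[0,0,0],"fingers":1},{"delta_pos":[240,-280,60],"angular":[0,0,0],"fingers":1},{"delta_pos":[240,-280,60],"angular":[0,0,0],"fingers":1}]'; python3 - <<'E'
from h import *
w=cap('wrist','w1.png')
for X in [(499,339,94),(480,250,94),(460,161,94),(491,-137,79)]: print(proj(w,X))
E
```

```text
time_s: 1.4
eef_pos: [462.8, 192.9, 308.1]
ee_rot: [-0.0, 0.219, 0.976, -0.0]
force: [0.2, 0.1, -1.1]
grip_width: 0.999
grip_force: 0.0
[381.07788533 144.7235739 ]
[302.54620605 162.69192815]
[226.40053136 179.28647885]
[ 45.23351605 285.15916486]
```

View pics/w1.png

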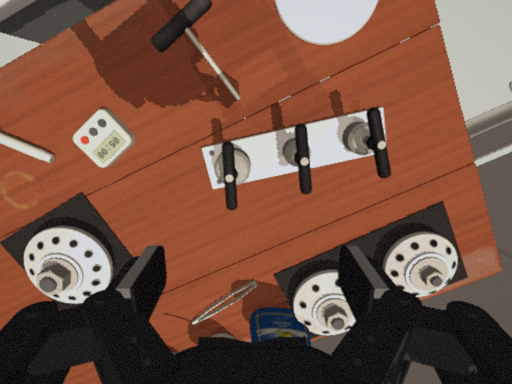

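The wrist view shows the rack keys at (229,176), (303,158) and (379,143). The near one, at (229,176), has the widest barrel. The service nut is at (55,278). I'll measure the bars with a mask.

```bash
cat >> h.py <<'E'
def bars(c,z,box,thr=45):
    g=c['pixels'].max(2); m=np.zeros_like(g); x0,y0,x1,y1=box; m[y0:y1,x0:x1]=(g[y0:y1,x0:x1]<thr)*255
    m=cv2.morphologyEx(m,cv2.MORPH_CLOSE,np.ones((5,5),np.uint8))
    out=[]
    for k in cv2.findContours(m,0,2)[0]:
        if cv2.contourArea(k)<200: continue
        P=np.array([ray(c,*p,z)[:2] for p in k[:,0,:].astype(float)],np.float32)
        r=cv2.minAreaRect(P); b=cv2.boxPoints(r); e=[b[1]-b[0],b[2]-b[1]]; e=max(e,key=np.linalg.norm)
        a=np.degrees(np.arctan2(e[1],e[0])); out.append((np.round(r[0],1),np.round(r[1],1),round((a+90)%180-90,1)))
    return out
E
python3 - <<'E'
from h import *
w=cap('wrist')
for b in bars(w,90,(200,95,400,215)): print(*b)
d=cap('scene')
q=ctrl.sense()['joints'];print(q)
E
```

```text
[459.1 166.1] [14.1 82.4] -22.3
[477.2 250.6] [15.7 82. ] -17.1
[496.9 334.6] [20.7 81.9] -7.9
[ 1.68090782e-01  2.22966163e-01  1.45862218e+00  3.57370647e-04
  1.46005760e+00 -9.66879095e-01]
```

```bash
python3 -m jog '[{"delta_pos":[2,-60,-10],"angular":[0,0,0],"fingers":1},{"delta_pos":[4,-120,-20],"angular":[0,0,0],"fingers":1},{"delta_pos":[6,-180,-30],"angular":[0,0,0],"fingers":1},{"delta_pos":[8,-240,-50],"angular":[0,0,0],"fingers":1},{"delta_pos":[10,-290,-70],"angular":[0,0,0],"fingers":1},{"delta_pos":[12,-320,-70],"angular":[0,0,0],"fingers":1},{"delta_pos":[12,-320,-70],"angular":[0,0,0],"fingers":1}]'; python3 - <<'E'
from h import *
w=cap('wrist','w2.png')
p=proj(w,(491,-137,74));print(p,ctrl.sense()['joints'])
u,v=p.astype(int)
cv2.imwrite('pics/w2c.png',cv2.resize(w['pixels'][max(0,v-75):v+75,u-100:u+100],(800,600),interpolation=cv2.INTER_CUBIC));print(u-100,max(0,v-75))
E
```

```text
time_s: 2.42
eef_pos: [474.0, -124.2, 238.1]
ee_rot: [-0.0, 0.216, 0.976, 0.0]
force: [-0.6, 1.1, -0.3]
grip_width: 1.001
grip_force: 0.0
[247.4126158  200.66428265] [-4.94167545e-01  2.43441727e-01  1.61641071e+00  3.64457022e-04
  1.28191533e+00 -1.62988293e+00]
147 125
```

View pics/w2c.png

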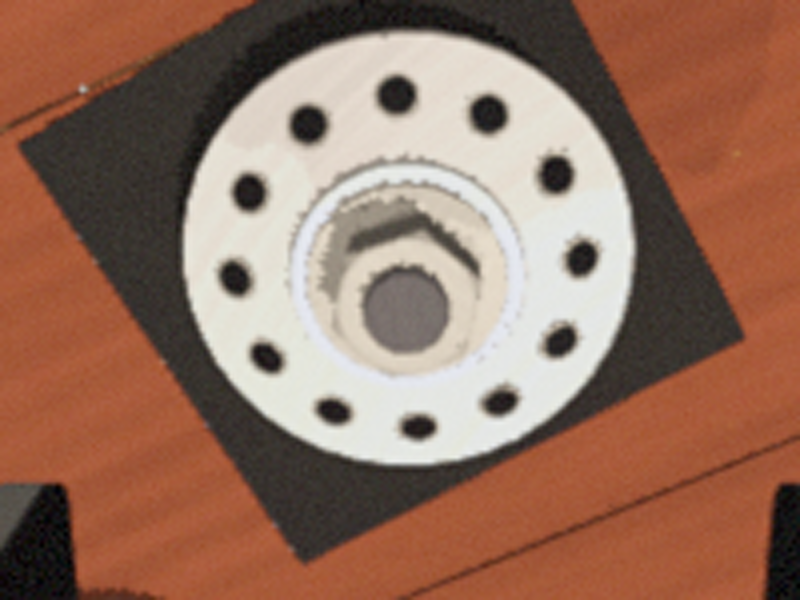

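The service rotor is centred at crop (405,270), with its spindle end at (405,308) and a nut roughly 140 crop px (about 35 mm) across flats. I'll enhance the contrast to read the hexagon corners.

```bash
python3 - <<'E'
from h import *
i=cv2.imread('pics/w2.png')
def sp(n,rng):
    pass
x0,y0=147+65,125+35
c=i[y0:y0+75,x0:x0+75]
L=cv2.cvtColor(c,cv2.COLOR_BGR2LAB)[:,:,0]
L=cv2.createCLAHE(6,(3,3)).apply(L)
cv2.imwrite('pics/w2d.png',np.hstack([cv2.resize(L,(400,400),interpolation=cv2.INTER_CUBIC),cv2.resize(cv2.LUT(c[:,:,1],np.clip((np.arange(256)-150)*2.5,0,255).astype(np.uint8)),(400,400),interpolation=cv2.INTER_CUBIC)]))
print(x0,y0)
E
```

```text
212 160
```

View pics/w2d.png

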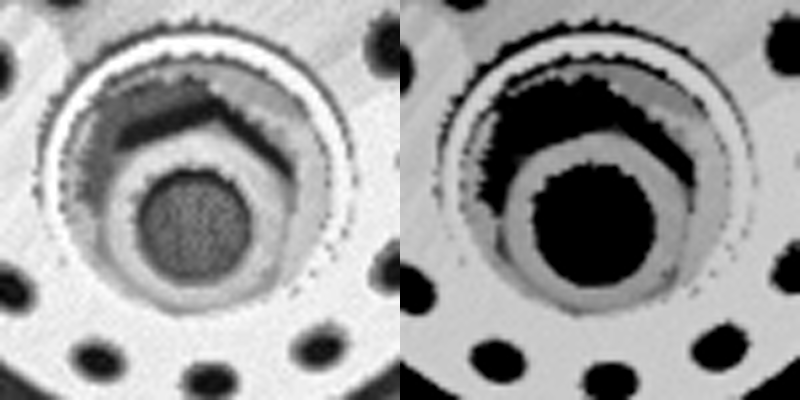

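The enhanced crop shows the nut's top hexagon with vertices near (118,152), (212,128), (293,182), (285,275), (185,315) and (105,245), and the spindle end at (195,226).

```bash
python3 - <<'E'
from h import *
w=cap('wrist')
V=[(118,152),(212,128),(293,182),(285,275),(185,315),(105,245)]
P=np.array([ray(w,212+x/5.333-.4,160+y/5.333-.4,74)[:2] for x,y in V]); C=P.mean(0)
print(C,ray(w,212+195/5.333-.4,160+226/5.333-.4,79)[:2])
d=P-C; print(np.linalg.norm(d,axis=1).round(1), (np.degrees(np.arctan2(d[:,1],d[:,0]))%60).round(1))
e=np.roll(P,-1,0)-P; print(np.linalg.norm(e,axis=1).round(1),(np.degrees(np.arctan2(e[:,1],e[:,0]))%60).round(1))
# washer ring outer ellipse
cs=[(38,165),(353,165),(195,28)]
print([ray(w,212+x/5.333,160+y/5.333,53)[:2].round(1) for x,y in cs])
S=cap('scene');print(ray(S,308.7,224.2,79),ray(cap('side'),265.8,155.8,79))
E
```

```text
[ 491.42008074 -134.2562383 ] [ 491.16617998 -135.08485619]
[20.3 18.  19.3 20.5 20.6 19.3] [25.  27.4 26.6 29.4 26.8 22.3]
[18.6 18.9 19.1 21.3 21.3 19. ] [19.8 30.4 31.2 28.2 21.6 26.4]
[array([ 474.1, -162.5]), array([ 501.4, -103.9]), array([ 461.8, -121.1])]
[ 492.04517673 -136.13874087   79.        ] [ 491.57926999 -141.56694609   79.        ]
```

```bash
python3 -m jog '[{"delta_pos":[-2,30,20],"angular":[0,0,0],"fingers":1},{"delta_pos":[-8,90,20],"angular":[0,0,0],"fingers":1},{"delta_pos":[-16,150,20],"angular":[0,0,0],"fingers":1},{"delta_pos":[-24,210,20],"angular":[0,0,0],"fingers":1},{"delta_pos":[-30,265,20],"angular":[0,0,0],"fingers":1},{"delta_pos":[-32,300,20],"angular":[0,0,0],"fingers":1},{"delta_pos":[-32,300,20],"angular":[0,0,0],"fingers":1},{"delta_pos":[-32,300,20],"angular":[0,0,0],"fingers":1}]'; python3 - <<'E'
from h import *
w=cap('wrist','w3.png'); print(ctrl.sense()['eef_pos'])
u,v=proj(w,(459,164,92)).astype(int); print(u,v)
for b in bars(w,92,(u-60,v-70,u+60,v+70)): print(*b)
# bright cap dot on the bar top = stem end
p=w['pixels'][v-15:v+15,u-15:u+15].min(2); ys,xs=np.where(p>90); print(len(xs), ray(w,u-15+xs.mean(),v-15+ys.mean(),94))
cv2.imwrite('pics/w3c.png',cv2.resize(w['pixels'][v-75:v+75,u-100:u+100],(800,600),interpolation=cv2.INTER_CUBIC))
E
```

```text
time_s: 3.62
eef_pos: [441.3, 176.2, 258.4]
ee_rot: [0.0, 0.216, 0.976, -0.0]
force: [-0.1, 0.4, 0.1]
grip_width: 1.004
grip_force: 0.0
[441.4928815  175.73273122 258.36941012]
248 200
[458.2 165.3] [14.5 81.8] -23.5
378 [453.35047918 164.50362829  94.        ]
```

View pics/w3c.png

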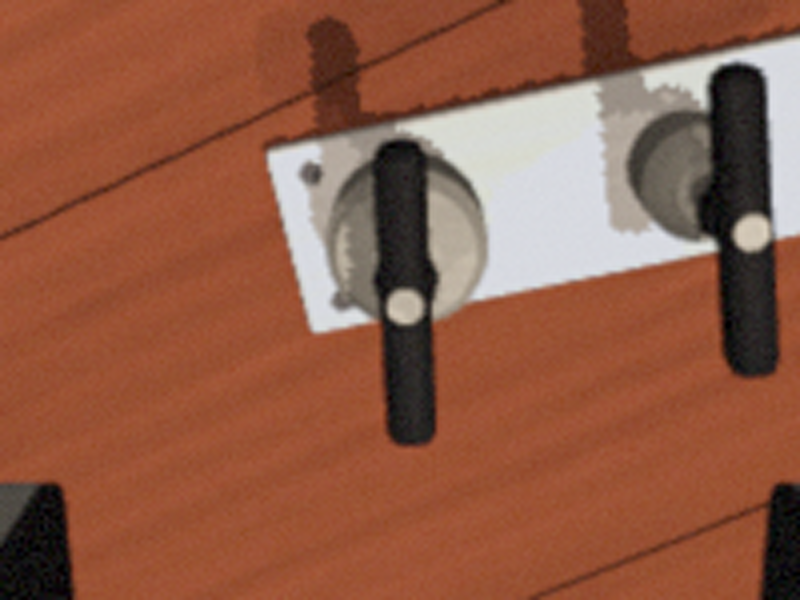

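The bar's cap dot is at crop (404,307), image (249,201.8). That is almost the same pixel as the spindle in the rotor view, so the displacement between them should be accurate.

```bash
python3 - <<'E'
from h import *
w=cap('wrist'); print(ray(w,249-.4,201.75-.4,95), ctrl.sense()['eef_pos'])
E
python3 -m jog '[{"delta_pos":[10,-6,-20],"angular":[0,0,0.026],"fingers":1},{"delta_pos":[17,-11,-50],"angular":[0,0,0.026],"fingers":1},{"delta_pos":[17,-11,-90],"angular":[0,0,0.026],"fingers":1},{"delta_pos":[17,-11,-130],"angular":[0,0,0.026],"fingers":1},{"delta_pos":[17,-11,-160],"angular":[0,0,0.026],"fingers":1},{"delta_pos":[17,-11,-173],"angular":[0,0,0.026],"fingers":1},{"delta_pos":[17,-11,-173],"angular":[0,0,0.026],"fingers":1},{"delta_pos":[17,-11,-173],"angular":[0,0,0.026],"fingers":1}]'
```

```text
[459.58269839 163.71804661  95.        ] [441.63547885 175.46732639 258.3814329 ]
time_s: 4.72
eef_pos: [459.4, 164.9, 86.4]
ee_rot: [0.001, 0.204, 0.979, 0.0]
force: [0.1, 0.2, -0.5]
grip_width: 0.998
grip_force: 0.0
```

```bash
python3 -m jog '[{"delta_pos":[0,0,0],"angular":[0,0,0],"fingers":0},{"delta_pos":[0,0,0],"angular":[0,0,0],"fingers":0},{"delta_pos":[0,0,0],"angular":[0,0,0],"fingers":0},{"delta_pos":[0,0,0],"angular":[0,0,0],"fingers":0},{"delta_pos":[0,0,0],"angular":[0,0,0],"fingers":0},{"delta_pos":[0,0,0],"angular":[0,0,0],"fingers":0},{"delta_pos":[0,0,0],"angular":[0,0,0],"fingers":0},{"delta_pos":[0,0,0],"angular":[0,0,0],"fingers":0}]' 90; python3 - <<'E'
from h import *
w=cap('wrist','w4.png'); print(ctrl.sense()['joints'])
E
```

```text
time_s: 5.72
eef_pos: [458.8, 165.0, 85.6]
ee_rot: [0.0, 0.203, 0.979, 0.0]
force: [-2.4, -0.3, 6.3]
grip_width: 0.145
grip_force: 88.6
[ 1.04305699e-01  4.33510757e-01  1.80137012e+00  4.98426497e-06
  9.06237974e-01 -1.05671084e+00]
```

```bash
python3 -m jog '[{"delta_pos":[0,0,30],"angular":[0,0,0],"fingers":0},{"delta_pos":[0,0,70],"angular":[0,0,0],"fingers":0},{"delta_pos":[0,0,110],"angular":[0,0,0],"fingers":0},{"delta_pos":[5,-40,110],"angular":[0,0,-0.04],"fingers":0},{"delta_pos":[11,-100,110],"angular":[0,0,-0.1],"fingers":0},{"delta_pos":[17,-160,110],"angular":[0,0,-0.15],"fingers":0},{"delta_pos":[24,-220,110],"angular":[0,0,-0.175],"fingers":0},{"delta_pos":[30,-270,110],"angular":[0,0,-0.175],"fingers":0},{"delta_pos":[32,-299,110],"angular":[0,0,-0.175],"fingers":0},{"delta_pos":[32,-299,110],"angular":[0,0,-0.175],"fingers":0}]'; python3 -m jog '[{"delta_pos":[0,0,0],"angular":[0,0,0],"fingers":0},{"delta_pos":[0,0,0],"angular":[0,0,0],"fingers":0}]'; python3 - <<'E'
from h import *
ims=[cap(n) for n in('scene','side','wrist')]
S=ctrl.sense();print(S['joints'],S['force'],S['wrist_torque'],S['eef_pos'])
def crop(c,X,w,h):
    u,v=proj(c,X).astype(int); x=min(max(u-w//2,0),512-w);y=min(max(v-h//2,0),384-h); print(x,y); return cv2.resize(c['pixels'][y:y+h,x:x+w],(400,300),interpolation=cv2.INTER_CUBIC)
X=(491,-135,115)
cv2.imwrite('pics/a1.png',np.vstack([np.hstack([crop(ims[0],X,100,75),crop(ims[1],X,100,75)]),np.hstack([cv2.resize(ims[2]['pixels'],(400,300)),crop(ims[2],(491,-135,170),160,120)])]))
E
```

```text
time_s: 7.02
eef_pos: [490.3, -135.6, 194.4]
ee_rot: [-0.001, 0.29, 0.957, 0.0]
force: [0.6, 1.1, -2.7]
grip_width: 0.142
grip_force: 88.5
time_s: 7.28
eef_pos: [490.5, -133.1, 195.2]
ee_rot: [-0.0, 0.288, 0.958, 0.0]
force: [-0.3, -0.1, -3.9]
grip_width: 0.148
grip_force: 88.5
[-4.96321417e-01  3.25322618e-01  1.62520980e+00  3.32435746e-05
  1.19110763e+00 -1.48331532e+00] [-0.23355421  0.28320516 -3.98262586] [ 0.03381919 -0.00520485  0.00783537] [ 490.65323406 -133.4395782   195.31346989]
259 176
216 109
169 186
```

View pics/a1.png

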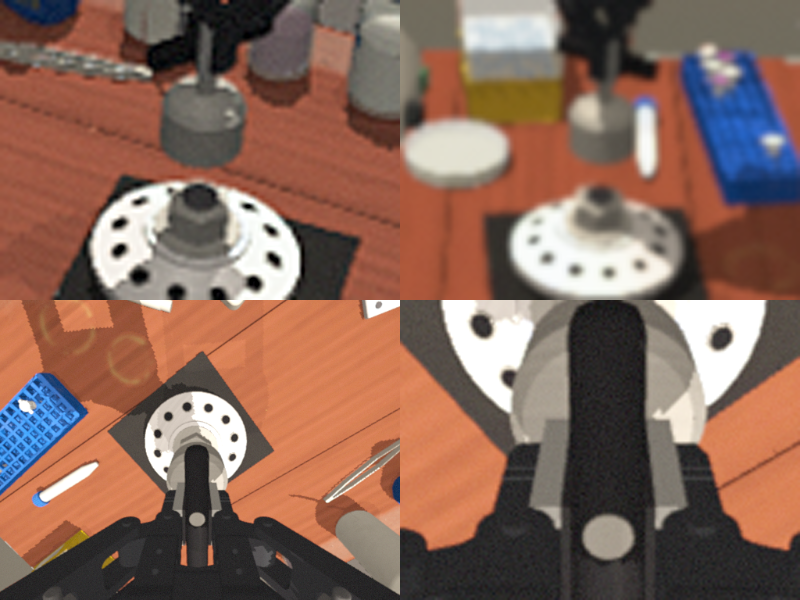

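The key hangs upright over the nut in both views: scene barrel centre (202) against nut (198), side 600 against 600. In the wrist view the cap dot is at (252.6,280.8).

```bash
python3 - <<'E'
from h import *
w=cap('wrist'); print(ray(w,252.6-.4,280.8-.4,204.7), ctrl.sense()['eef_pos'])
s=cap('scene'); d=cap('side')
# barrel rim bottom centre axis horizontally vs nut: predicted pixel columns for x,y candidates
for nm,c,ub,un in(('scene',s,259+202.5/4,259+198/4),('side',d,216+200/4,216+200/4)):
    for z in(120,66): print(nm,z,proj(c,(491,-134,z)).round(1), ub if z==120 else un)
E
```

```text
[ 491.030008   -133.62414117  204.7       ] [ 490.6667861  -133.58956756  195.35410076]
scene 120 [309.  211.4] 309.625
scene 66 [307.4 228.1] 308.5
side 120 [266.6 145.5] 266.0
side 66 [265.9 160.7] 266.0
```

```bash
python3 -m jog '[{"delta_pos":[0.2,-1,-20],"angular":[0,0,0],"fingers":0},{"delta_pos":[0.2,-1,-35],"angular":[0,0,0],"fingers":0},{"delta_pos":[0.2,-1,-42],"angular":[0,0,0],"fingers":0},{"delta_pos":[0.2,-1,-45],"angular":[0,0,0],"fingers":0},{"delta_pos":[0.2,-1,-48],"angular":[0,0,0],"fingers":0},{"delta_pos":[0.2,-1,-50],"angular":[0,0,0],"fingers":0},{"delta_pos":[0.2,-1,-50],"angular":[0,0,0],"fingers":0}]'; python3 -c "
from h import *
s=ctrl.sense();print(s['force'],s['wrist_torque'])"
```

```text
time_s: 8.45
eef_pos: [491.0, -135.2, 145.4]
ee_rot: [0.0, 0.288, 0.958, -0.0]
force: [0.5, -0.7, -3.0]
grip_width: 0.144
grip_force: 88.5
[ 0.54681842 -0.73793515 -3.02822246] [-0.2122369  -0.08145419  0.04553598]
```

```bash
python3 -m jog '[{"delta_pos":[0,0,-4],"angular":[0,0,0],"fingers":0},{"delta_pos":[0,0,-8],"angular":[0,0,0],"fingers":0},{"delta_pos":[0,0,-12],"angular":[0,0,0],"fingers":0},{"delta_pos":[0,0,-15],"angular":[0,0,0],"fingers":0},{"delta_pos":[0,0,-17],"angular":[0,0,0],"fingers":0},{"delta_pos":[0,0,-17],"angular":[0,0,0],"fingers":0}]'; python3 -c "
from h import *
s=ctrl.sense();print(s['force'],s['wrist_torque'])"
```

```text
time_s: 9.2
eef_pos: [491.0, -135.3, 128.7]
ee_rot: [0.0, 0.288, 0.958, -0.0]
force: [-0.3, -3.2, 1.0]
grip_width: 0.145
grip_force: 89.1
[-0.32313763 -3.17744567  1.03434278] [-0.50384027  0.0696342  -0.00979898]
```

```bash
cat > s.py <<'E'
from h import *
s=ctrl.sense();q=s['ee_rot'];print('F',s['force'].round(1),'T',s['wrist_torque'].round(2),'bar',round(np.degrees(2*np.arctan2(q[2],q[1]))-180,1),s['joints'][5].round(2))
E
python3 -m jog '[{"delta_pos":[0,0,-0.5],"angular":[0,0,0],"fingers":0},{"delta_pos":[0,0,-1],"angular":[0,0,0],"fingers":0},{"delta_pos":[0,0,-1],"angular":[0,0,0],"fingers":0}]' 110; python3 s.py; python3 -m jog '[{"delta_pos":[0,0,0],"angular":[0,0,0.05],"fingers":0},{"delta_pos":[0,0,0],"angular":[0,0,0.07],"fingers":0},{"delta_pos":[0,0,0],"angular":[0,0,0.07],"fingers":0}]'; python3 s.py; python3 -m jog '[{"delta_pos":[0,0,0],"angular":[0,0,0.05],"fingers":0},{"delta_pos":[0,0,0],"angular":[0,0,0.07],"fingers":0},{"delta_pos":[0,0,0],"angular":[0,0,0.07],"fingers":0}]'; python3 s.py;python3 -m jog '[{"delta_pos":[0,0,0],"angular":[0,0,0.05],"fingers":0},{"delta_pos":[0,0,0],"angular":[0,0,0.07],"fingers":0},{"delta_pos":[0,0,0],"angular":[0,0,0.07],"fingers":0}]'; python3 s.py
```

```text
time_s: 9.57
eef_pos: [491.1, -135.4, 128.7]
ee_rot: [0.001, 0.288, 0.958, -0.0]
force: [-4.1, -2.5, 11.6]
grip_width: 0.138
grip_force: 108.5
F [-4.1 -2.5 11.6] T [-0.33  0.68 -0.05] bar -33.5 -1.49
time_s: 9.95
eef_pos: [491.3, -135.8, 128.6]
ee_rot: [0.001, 0.255, 0.967, -0.001]
force: [-2.2, -3.9, 10.3]
grip_width: 0.137
grip_force: 108.2
F [-2.2 -3.9 10.3] T [-0.66  0.56 -0.25] bar -29.5 -1.55
time_s: 10.32
eef_pos: [491.3, -135.9, 128.7]
ee_rot: [0.001, 0.221, 0.975, -0.001]
force: [-2.4, -4.4, 11.3]
grip_width: 0.137
grip_force: 108.2
F [-2.4 -4.4 11.3] T [-0.75  0.58 -0.24] bar -25.5 -1.62
time_s: 10.7
eef_pos: [491.2, -136.0, 128.7]
ee_rot: [0.001, 0.186, 0.982, -0.001]
force: [-3.6, -4.6, 10.5]
grip_width: 0.138
grip_force: 108.3
F [-3.6 -4.6 10.5] T [-0.88  0.69 -0.27] bar -21.5 -1.69
```

```bash
python3 -m jog '[{"delta_pos":[0,0,1.3],"angular":[0,0,0.03],"fingers":0},{"delta_pos":[0,0,1.3],"angular":[0,0,0.07],"fingers":0},{"delta_pos":[0,0,1.3],"angular":[0,0,0.07],"fingers":0}]'; python3 s.py; python3 -m jog '[{"delta_pos":[0,0.5,0.3],"angular":[0,0,0.07],"fingers":0},{"delta_pos":[0,0.5,0.3],"angular":[0,0,0.14],"fingers":0},{"delta_pos":[0,0.5,0.3],"angular":[0,0,0.14],"fingers":0}]'; python3 s.py
```

```text
time_s: 11.08
eef_pos: [491.0, -135.9, 128.8]
ee_rot: [0.001, 0.152, 0.988, -0.001]
force: [0.6, -6.8, -0.9]
grip_width: 0.139
grip_force: 108.3
F [ 0.6 -6.8 -0.9] T [-1.22  0.08 -0.1 ] bar -17.5 -1.77
time_s: 11.45
eef_pos: [491.0, -135.8, 128.9]
ee_rot: [0.0, 0.082, 0.997, -0.001]
force: [-0.0, -8.8, -3.2]
grip_width: 0.142
grip_force: 108.0
F [-0.  -8.8 -3.2] T [-1.76  0.03 -0.07] bar -9.4 -1.9
```

```bash
python3 -m jog '[{"delta_pos":[0,-1,0.2],"angular":[0,0,0],"fingers":0},{"delta_pos":[0,-1,0.2],"angular":[0,0,0],"fingers":0}]'; python3 s.py; python3 -m jog '[{"delta_pos":[0,0,0],"angular":[0,0,0.07],"fingers":0},{"delta_pos":[0,0,0],"angular":[0,0,0.12],"fingers":0},{"delta_pos":[0,0,0],"angular":[0,0,0.12],"fingers":0}]'; python3 s.py; python3 -m jog '[{"delta_pos":[0,0,0],"angular":[0,0,0.07],"fingers":0},{"delta_pos":[0,0,0],"angular":[0,0,0.12],"fingers":0},{"delta_pos":[0,0,0],"angular":[0,0,0.12],"fingers":0}]'; python3 s.py
```

```text
time_s: 11.7
eef_pos: [490.9, -136.1, 128.9]
ee_rot: [0.0, 0.082, 0.997, -0.0]
force: [0.1, -6.1, -5.0]
grip_width: 0.143
grip_force: 107.8
F [ 0.1 -6.1 -5. ] T [-1.21 -0.09 -0.05] bar -9.5 -1.91
time_s: 12.08
eef_pos: [490.9, -136.2, 128.9]
ee_rot: [0.0, 0.022, 1.0, -0.001]
force: [0.2, -7.3, -4.1]
grip_width: 0.145
grip_force: 107.8
F [ 0.2 -7.3 -4.1] T [-1.35 -0.11 -0.11] bar -2.5 -2.03
time_s: 12.45
eef_pos: [490.9, -136.4, 129.0]
ee_rot: [0.0, -0.038, 0.999, -0.001]
force: [0.3, -7.8, -4.2]
grip_width: 0.14
grip_force: 107.9
F [ 0.3 -7.8 -4.2] T [-1.54 -0.01 -0.13] bar 4.3 -2.15
```

```bash
python3 -m jog '[{"delta_pos":[0,0,10],"angular":[0,0,0],"fingers":0},{"delta_pos":[0,0,30],"angular":[0,0,0],"fingers":0},{"delta_pos":[0,0,70],"angular":[0,0,0],"fingers":0},{"delta_pos":[-5,30,100],"angular":[0,0,0],"fingers":0},{"delta_pos":[-10,75,110],"angular":[0,0,0],"fingers":0},{"delta_pos":[-15,105,110],"angular":[0,0,0],"fingers":0},{"delta_pos":[-15,105,110],"angular":[0,0,0],"fingers":0},{"delta_pos":[-15,105,110],"angular":[0,0,0],"fingers":0}]'; python3 s.py; python3 - <<'E'
from h import *
w=cap('wrist','w5.png'); u,v=proj(w,(491,-136,70)).astype(int); x0,y0=u-37,v-37; print(x0,y0)
c=w['pixels'][y0:y0+75,x0:x0+75]
L=cv2.createCLAHE(6,(3,3)).apply(cv2.cvtColor(c,cv2.COLOR_BGR2LAB)[:,:,0])
cv2.imwrite('pics/w5c.png',np.hstack([cv2.resize(L,(400,400),interpolation=cv2.INTER_CUBIC),cv2.resize(w['pixels'][:,:],(400,400))]))
E
```

```text
time_s: 13.45
eef_pos: [475.7, -30.7, 238.8]
ee_rot: [-0.0, -0.038, 0.999, 0.0]
force: [1.4, -0.8, -3.5]
grip_width: 0.14
grip_force: 108.8
F [ 1.4 -0.8 -3.5] T [0.02 0.02 0.03] bar 4.3 -1.96
111 149Traceback (most recent call last):
  File "<stdin>", line 5, in <module>
    return _nx.concatenate(arrs, 1, dtype=dtype, casting=casting)
           ~~~~~~~~~~~~~~~^^^^^^^^^^^^^^^^^^^^^^^^^^^^^^^^^^^^^^^
ValueError: all the input arrays must have same number of dimensions, but the array at index 0 has 2 dimension(s) and the array at index 1 has 3 dimension(s)
```

```bash
python3 - <<'E'
from h import *
i=cv2.imread('pics/w5.png'); c=i[149:224,111:186]
L=cv2.createCLAHE(6,(3,3)).apply(cv2.cvtColor(c,cv2.COLOR_BGR2LAB)[:,:,0])
cv2.imwrite('pics/w5c.png',np.hstack([cv2.resize(cv2.merge([L]*3),(400,400),interpolation=cv2.INTER_CUBIC),cv2.resize(i,(400,300))[0:300].copy() if 0 else cv2.copyMakeBorder(cv2.resize(i,(400,300)),0,100,0,0,0)]))
E
```

```text
(no output)
```

View pics/w5c.png

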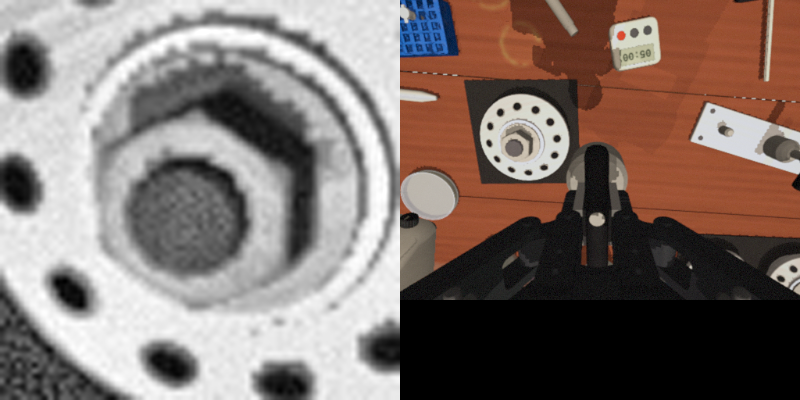

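The nut is clear now, with hexagon vertices at crop (100,155), (200,110), (287,160), (285,265), (200,308) and (103,245).

```bash
python3 - <<'E'
from h import *
w=cap('wrist')
V=[(100,155),(200,110),(287,160),(285,265),(200,308),(103,245)]
for z in(74,71):
    P=np.array([ray(w,111+x/5.333-.4,149+y/5.333-.4,z)[:2] for x,y in V]); C=P.mean(0); d=P-C
    e=np.roll(P,-1,0)-P
    print(z,C.round(1),ray(w,111+187/5.333-.4,149+216/5.333-.4,z+5)[:2].round(1),np.linalg.norm(d,axis=1).round(1),(np.degrees(np.arctan2(d[:,1],d[:,0]))%60).round(1),np.linalg.norm(e,axis=1).round(1),(np.degrees(np.arctan2(e[:,1],e[:,0]))%60).round(1))
E
```

```text
74 [ 490.8 -136. ] [ 490.9 -136. ] [20.  19.3 20.5 19.7 20.3 20. ] [ 2.7 56.1  1.7 58.7  0.6 55.8] [21.6 18.2 21.  19.4 21.6 17.9] [57.9  2.3 58.2  1.2 57.7 59.1]
71 [ 491.8 -137.1] [ 491.9 -137.1] [20.2 19.5 20.7 19.9 20.5 20.3] [ 2.7 56.1  1.7 58.7  0.6 55.8] [21.8 18.4 21.2 19.6 21.8 18.1] [57.9  2.3 58.2  1.2 57.7 59.1]
```

The nut has gone from about 26.5° to 59.3°, so roughly 33°. It measures about 36 mm across flats, so the large key fits and carries it. I'll re-seat the key and finish the remaining 12° or so.

```bash
python3 -m jog '[{"delta_pos":[5,-40,0],"angular":[0,0,-0.08],"fingers":0},{"delta_pos":[12,-80,-10],"angular":[0,0,-0.08],"fingers":0},{"delta_pos":[15,-105,-40],"angular":[0,0,-0.08],"fingers":0},{"delta_pos":[15,-105,-70],"angular":[0,0,-0.08],"fingers":0},{"delta_pos":[15,-105,-80],"angular":[0,0,-0.08],"fingers":0},{"delta_pos":[15,-105,-80],"angular":[0,0,-0.08],"fingers":0},{"delta_pos":[15,-105,-86],"angular":[0,0,-0.08],"fingers":0},{"delta_pos":[15,-105,-91],"angular":[0,0,-0.08],"fingers":0},{"delta_pos":[15,-105,-94],"angular":[0,0,-0.08],"fingers":0},{"delta_pos":[15,-105,-94],"angular":[0,0,-0.08],"fingers":0}]'; python3 s.py
```

```text
time_s: 14.8
eef_pos: [491.2, -135.9, 145.3]
ee_rot: [0.001, 0.002, 1.0, -0.0]
force: [3.8, 0.3, -4.9]
grip_width: 0.138
grip_force: 117.2
F [ 3.8  0.3 -4.9] T [-0.81 -0.59 -0.05] bar -0.3 -2.07
```

```bash
python3 -m jog '[{"delta_pos":[0,0,-4],"angular":[0,0,0],"fingers":0},{"delta_pos":[0,0,-8],"angular":[0,0,0],"fingers":0},{"delta_pos":[0,0,-12],"angular":[0,0,0],"fingers":0},{"delta_pos":[0,0,-15],"angular":[0,0,0],"fingers":0},{"delta_pos":[0,0,-17],"angular":[0,0,0],"fingers":0},{"delta_pos":[0,0,-17.5],"angular":[0,0,0],"fingers":0},{"delta_pos":[0,0,-17.5],"angular":[0,0,0],"fingers":0}]'; python3 s.py
```

```text
time_s: 15.68
eef_pos: [493.0, -137.2, 138.8]
ee_rot: [0.005, 0.002, 1.0, -0.004]
force: [-34.5, 9.1, 100.3]
grip_width: 0.131
grip_force: 131.1
F [-34.5   9.1 100.3] T [ 1.82  5.47 -0.15] bar -0.2 -2.07
```

It jammed partway in, with 100 N on the wrist. I'll back off at once.

```bash
python3 -m jog '[{"delta_pos":[0,0,8],"angular":[0,0,0],"fingers":0},{"delta_pos":[0,0,14],"angular":[0,0,0],"fingers":0},{"delta_pos":[0,0,14],"angular":[0,0,0],"fingers":0}]'; python3 s.py; python3 - <<'E'
from h import *
ims=[cap(n) for n in('scene','side')]
def crop(c,X,w,h):
    u,v=proj(c,X).astype(int); x=u-w//2;y=v-h//2; print(x,y); return cv2.resize(c['pixels'][y:y+h,x:x+w],(400,300),interpolation=cv2.INTER_CUBIC)
cv2.imwrite('pics/a2.png',np.hstack([crop(c,(491,-135,110),100,75) for c in ims]))
E
```

```text
time_s: 16.05
eef_pos: [490.7, -136.1, 142.0]
ee_rot: [-0.0, 0.002, 1.0, -0.001]
force: [-4.6, -3.8, 11.4]
grip_width: 0.133
grip_force: 122.3
F [-4.6 -3.8 11.4] T [-0.75  0.83 -0.02] bar -0.3 -2.07
259 177
216 111
```

View pics/a2.png

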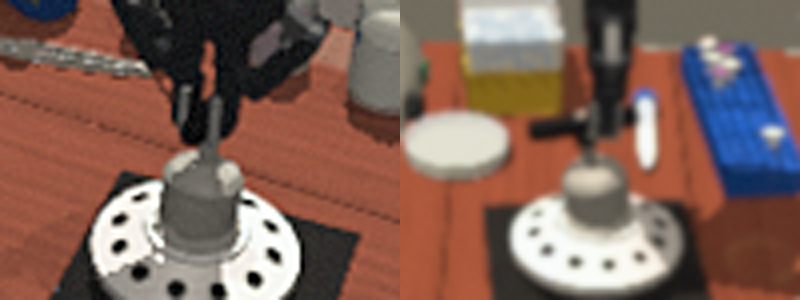

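The key sits over the nut but has pivoted a few degrees in the jaws: in the side view the bar slopes from (530,128) to (640,115). I'll open the jaws so it drops upright onto the nut, then grip it again lower.

```bash
python3 -m jog '[{"delta_pos":[0,0,0],"angular":[0,0,0],"fingers":0.3},{"delta_pos":[0,0,0],"angular":[0,0,0],"fingers":0.5},{"delta_pos":[0,0,0],"angular":[0,0,0],"fingers":0.5},{"delta_pos":[0,0,0],"angular":[0,0,0],"fingers":0.5}]'; python3 s.py; cat > b.py <<'E'
from h import *
# bar as seen by the side camera: dark pixels in plane y=-136, fit a line -> slope & height
c=cap('side'); g=c['pixels'].max(2)
o=-c['R'].T@c['t']
pts=[]
for v in range(110,165):
    for u in range(235,300):
        if g[v,u]<50:
            d=ray(c,u,v,0)-o; X=o+d*(-136-o[1])/d[1]
            if 105<X[2]<160: pts.append(X)
P=np.array(pts)
for lo,hi in((445,456),(456,467),(467,478),(504,515),(515,526),(526,540)):
    z=P[(P[:,0]>=lo)&(P[:,0]<hi),2]; print(lo,len(z),(z.min().round(1),np.median(z).round(1),z.max().round(1)) if len(z) else '')
E
python3 b.py
```

```text
time_s: 16.65
eef_pos: [490.8, -135.4, 141.4]
ee_rot: [-0.0, 0.002, 1.0, 0.0]
force: [-0.3, -0.8, 0.5]
grip_width: 0.496
grip_force: 0.0
F [-0.3 -0.8  0.5] T [-0.01 -0.02  0.04] bar -0.3 -2.07
445 2 (np.float64(128.1), np.float64(129.8), np.float64(131.5))
456 9 (np.float64(127.9), np.float64(131.3), np.float64(134.7))
467 10 (np.float64(124.3), np.float64(129.5), np.float64(134.7))
504 12 (np.float64(127.1), np.float64(130.6), np.float64(134.1))
515 12 (np.float64(126.9), np.float64(130.4), np.float64(133.9))
526 3 (np.float64(126.8), np.float64(130.3), np.float64(133.7))
```

The bar is level at z≈130 at both ends, so the key dropped upright and seated. Re-gripping.

```bash
python3 -m jog '[{"delta_pos":[0,-0.4,-6],"angular":[0,0,0],"fingers":0.5},{"delta_pos":[0,-0.4,-13],"angular":[0,0,0],"fingers":0.5},{"delta_pos":[0,-0.4,-13],"angular":[0,0,0],"fingers":0.5},{"delta_pos":[0,-0.4,-13],"angular":[0,0,0],"fingers":0.3},{"delta_pos":[0,-0.4,-13],"angular":[0,0,0],"fingers":0},{"delta_pos":[0,-0.4,-13],"angular":[0,0,0],"fingers":0},{"delta_pos":[0,-0.4,-13],"angular":[0,0,0],"fingers":0},{"delta_pos":[0,-0.4,-13],"angular":[0,0,0],"fingers":0},{"delta_pos":[0,-0.4,-13],"angular":[0,0,0],"fingers":0}]' 110; python3 s.py; python3 b.py
```

```text
time_s: 17.82
eef_pos: [490.8, -136.0, 128.8]
ee_rot: [-0.0, 0.002, 1.0, -0.0]
force: [-12.1, -3.1, 12.1]
grip_width: 0.148
grip_force: 126.2
F [-12.1  -3.1  12.1] T [-0.52  1.96 -0.  ] bar -0.3 -2.07
445 0 
456 5 (np.float64(127.9), np.float64(131.3), np.float64(134.8))
467 10 (np.float64(127.7), np.float64(131.2), np.float64(138.0))
504 12 (np.float64(123.8), np.float64(130.5), np.float64(134.0))
515 12 (np.float64(126.9), np.float64(130.4), np.float64(133.9))
526 10 (np.float64(123.4), np.float64(128.5), np.float64(133.7))
```

```bash
python3 -m jog '[{"delta_pos":[-1,0,0],"angular":[0,0,0],"fingers":0},{"delta_pos":[-1,0,0],"angular":[0,0,0.08],"fingers":0},{"delta_pos":[-1,0,0],"angular":[0,0,0.08],"fingers":0}]'; python3 s.py; python3 -m jog '[{"delta_pos":[0,0,0],"angular":[0,0,0.06],"fingers":0},{"delta_pos":[0,0,0],"angular":[0,0,0.11],"fingers":0},{"delta_pos":[0,0,0],"angular":[0,0,0.11],"fingers":0}]'; python3 s.py; python3 -m jog '[{"delta_pos":[0,0,0],"angular":[0,0,0.06],"fingers":0},{"delta_pos":[0,0,0],"angular":[0,0,0.11],"fingers":0},{"delta_pos":[0,0,0],"angular":[0,0,0.11],"fingers":0},{"delta_pos":[0,0,0],"angular":[0,0,0.11],"fingers":0}]'; python3 s.py
```

```text
time_s: 18.25
eef_pos: [489.5, -136.1, 128.4]
ee_rot: [-0.0, -0.038, 0.999, -0.0]
force: [-5.8, -1.4, 5.2]
grip_width: 0.143
grip_force: 137.0
F [-5.8 -1.4  5.2] T [-0.66  1.05  0.1 ] bar 4.3 -2.15
time_s: 18.62
eef_pos: [489.2, -136.7, 128.9]
ee_rot: [-0.001, -0.092, 0.996, -0.001]
force: [-6.0, -4.8, 6.2]
grip_width: 0.141
grip_force: 125.6
F [-6.  -4.8  6.2] T [-1.19  1.09 -0.08] bar 10.6 -2.26
time_s: 19.12
eef_pos: [489.2, -137.0, 128.9]
ee_rot: [-0.001, -0.146, 0.989, -0.001]
force: [-5.1, -7.4, 5.5]
grip_width: 0.141
grip_force: 125.5
F [-5.1 -7.4  5.5] T [-1.54  1.14 -0.07] bar 16.8 -2.37
```

```bash
python3 - <<'E'
from h import *
ims=[cap(n) for n in('scene','side','wrist')]
def crop(c,X,w,h):
    u,v=proj(c,X).astype(int); x=u-w//2;y=v-h//2; print(x,y); return cv2.resize(c['pixels'][y:y+h,x:x+w],(400,300),interpolation=cv2.INTER_CUBIC)
cv2.imwrite('pics/a3.png',np.vstack([np.hstack([crop(c,(491,-135,100),80,60) for c in ims[:2]]),np.hstack([crop(ims[2],(491,-136,125),160,120),cv2.resize(ims[0]['pixels'],(400,300))])]))
for c in ims[:2]:
    for X in((491,-136,53),(491,-136,137)): print(proj(c,X).round(1))
E
python3 b.py
```

```text
268 187
226 121
171 207
[307.7 232.2]
[310.3 206.1]
[265.7 163.9]
[266.8 140.2]
445 0 
456 2 (np.float64(138.1), np.float64(148.2), np.float64(158.3))
467 30 (np.float64(134.6), np.float64(148.1), np.float64(158.2))
504 16 (np.float64(116.9), np.float64(123.8), np.float64(130.6))
515 14 (np.float64(116.6), np.float64(123.5), np.float64(130.5))
526 10 (np.float64(116.4), np.float64(119.9), np.float64(123.4))
```

View pics/a3.png

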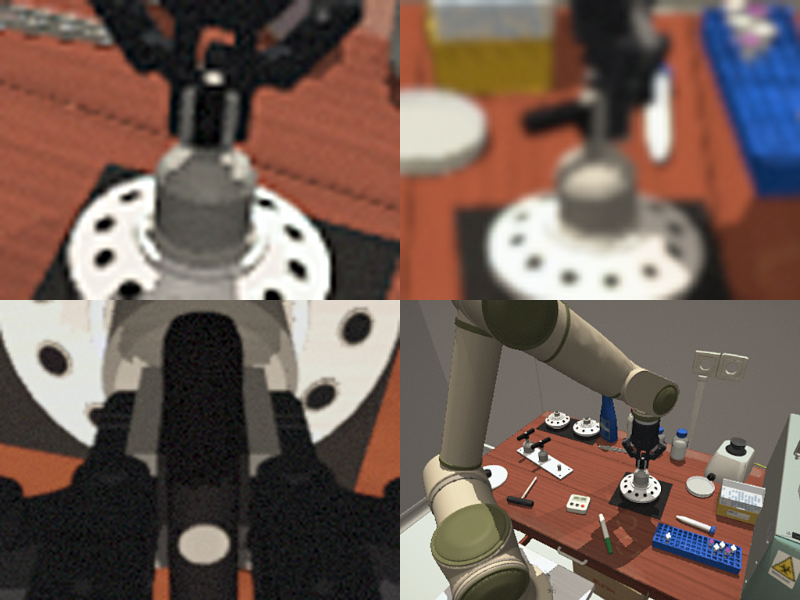

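In the last picture the barrel sits down on the washer and the stem looks upright in both fixed views. The other keys are untouched. The cap dot in the wrist view, near image (253,305), needs a check for tilt along the bar.

```bash
python3 - <<'E'
from h import *
w=cap('wrist'); S=ctrl.sense(); e=S['eef_pos']; print(e)
g=w['pixels'].min(2)[285:325,235:272]; m=(g>110).astype(np.uint8); n,_,st,ce=cv2.connectedComponentsWithStats(m)
k=1+np.argmax(st[1:,4]); u,v=ce[k]+[235,285]; print(u,v,st[k])
for z in(137,138): print(ray(w,u,v,z).round(1), 'pred dot if axis at nut',proj(w,(491,-136,z)).round(1))
for n,b in(('scene',(296,190,326,215)),('side',(255,125,280,150))):
    c=cap(n); x0,y0,x1,y1=b; g=c['pixels'].min(2)[y0:y1,x0:x1]; nn,_,st,ce=cv2.connectedComponentsWithStats((g>120).astype(np.uint8))
    print(n,[( (ce[i]+[x0,y0]).round(1),st[i,4]) for i in range(1,nn) if st[i,4]>3], proj(c,(491,-136,137)).round(1))
E
```

```text
[ 489.22913125 -137.02325318  128.86654025]
252.2405063291139 304.2700421940928 [  8  12  20  15 237]
[ 502.7 -132.   137. ] pred dot if axis at nut [251.3 281.3]
[ 502.  -132.2  138. ] pred dot if axis at nut [251.3 282.6]
scene [(array([310.2, 202.4]), np.int32(5))] [310.3 206.1]
side [(array([277.3, 143.3]), np.int32(59))] [266.8 140.2]
```

```bash
cat >> h.py <<'E'
def tri(*L):
    A=[];B=[]
    for c,(u,v) in L:
        o=-c['R'].T@c['t']; r=ray(c,u,v,0)-o; r/=np.linalg.norm(r); P=np.eye(3)-np.outer(r,r); A.append(P);B.append(P@o)
    return np.linalg.lstsq(np.vstack(A),np.hstack(B),rcond=None)[0].round(1)
E
python3 - <<'E'
from h import *
print(tri((cap('wrist'),(252.2,304.3)),(cap('scene'),(310.2,202.4))))
c=cap('side')
for X in((491,-136,53),(491,-136,100),(502,-133,137),(491,-136,137)): print(proj(c,X))
g=c['pixels']
# stem & barrel centre columns in side view by grey (low saturation, mid brightness)
for v in range(136,168,2): print(v,' '.join('%3d'%x for x in g[v,250:284].max(1)))
E
```

```text
[ 499.5 -132.5  141.1]
[265.7101951  163.92691847]
[266.3261543  150.90198989]
[263.12919632 140.67372975]
[266.8319895  140.20571742]
136 132 133 133 133 131 123 109 101 101 101 101 102 104 101  82  54  36  31  32  31  27  25  31  31  28  30  78 149 180 154 146 169 177 172
138 141 143 148 148 140 126 111 106 109 116 128 138 134 114  81  54  39  34  31  29  25  32  35  33  27  38 106 189 220 190 145 157 173 174
140 157 159 158 155 150 150 148 142 133 129 129 135 154 163 140 103  74  48  31  25  25  26  29  27  22  37 106 189 225 199 151 157 174 176
142 153 138 125 108  92  83  76  63  51  42  37  41  54  61  63  77  77  53  31  28  27  39  59  76 101 155 207 234 239 214 167 170 177 176
144 105  61  41  33  32  29  25  22  23  22  20  19  18  26  54  76  76  55  33  28  30  61 112 147 169 220 245 250 246 224 174 172 177 176
146 110  59  27  28  35  46  59  73  87 103 102  72  37  32  55  75  74  52  30  28  32  70 125 161 180 224 245 249 247 225 178 171 176 176
148 153 132 123 126 135 146 158 165 167 170 167 144 101  64  66  79  77  61  56  61  71 100 139 164 183 219 240 248 247 227 1
[... 574 characters left out ...]

158 172 170 168 167 170 171 156 131 133 160 178 185 189 192 197 196 190 180 167 153 134 112 105 135 165 172 169 167 169 172 175 176 175 175
160 192 207 212 204 184 174 168 141 109 113 124 132 138 142 145 144 137 126 112  98  91  87  95 127 156 165 162 156 151 146 142 141 139 139
162 230 240 247 248 247 248 240 197 123  96  96  95  95  93  93  92  90  88  87  87  86  86  92 113 134 132 118 114 122 125 112  86  66  54
164 177 212 243 251 250 249 241 203 133 102  98  98  97  95  94  92  91  89  87  88  88  89  97 118 142 153 150 147 144 143 144 142 125  93
166 246 249 251 251 244 238 240 226 192 164 141 120 107 100  96  94  93  91  92  93 101 108 116 128 147 155 155 156 148 124  94  95 120 126
```

```bash
python3 - <<'E'
from h import *
c=cap('side'); w=cap('wrist'); s=cap('scene')
from scipy.spatial.transform import Rotation as R
for tilt in(0,3,6,9):
    T=R.from_euler('y',tilt,degrees=True).as_matrix()@R.from_euler('z',16.8,degrees=True).as_matrix(); o=np.array([491,-136,53+12])
    f=lambda p:T@(np.array(p)-[0,0,12])+o
    print(tilt,'side +x end top/bot',proj(c,f((42,0,84))).round(1),proj(c,f((42,0,68))).round(1),'stem',proj(c,f((0,0,64))).round(1),'wrist dot',proj(w,f((0,0,85))).round(1),'-x end',proj(w,f((-42,0,84))).round(1),'scene dot',proj(s,f((0,0,85))).round(1))
g=w['pixels'].max(2); print('wrist bar col 250',g[195:300:3,250])
g=c['pixels'].max(2)
for v in range(138,150): print(v,g[v,245:266])
E
```

```text
0 side +x end top/bot [253.2 142.1] [253.1 146.8] stem [266.6 146. ] wrist dot [251.3 282.6] -x end [251.3 193. ] scene dot [310.3 205.8]
3 side +x end top/bot [251.9 142.8] [252.1 147.5] stem [265.6 146. ] wrist dot [248.9 289.4] -x end [248.6 203. ] scene dot [310.9 204.9]
6 side +x end top/bot [250.7 143.5] [251.2 148.1] stem [264.7 146.1] wrist dot [246.5 295.8] -x end [245.8 213.1] scene dot [311.5 204.2]
9 side +x end top/bot [249.5 144.2] [250.3 148.8] stem [263.8 146.2] wrist dot [244.2 301.8] -x end [242.9 223.3] scene dot [312.1 203.5]
wrist bar col 250 [ 84  90  80 104 111 112  14  10  27  19  15  23  18  22  17  16  22  20
  18  30  26  30  27  23  16  28  26  35  25  39  40  38  39  35 143]
138 [138 138 139 140 141 141 144 148 148 140 127 112 105 108 115 127 137 134
 113  81  55]
139 [146 149 149 148 150 150 154 156 156 149 141 134 131 132 136 146 155 162
 156 128  91]
140 [156 158 158 155 156 157 158 158 153 150 150 149 142 133 129 129 135 153
 163 140 104]
141 [165 166 164 163 163 161 158 154 141 131 130 125 111  95  82  76  84 108
 119 104  88]
142 [172 173 171 168 164 153 137 124 108  92  84  76  64  52  42  36  41  55
  61  65  78]
143 [174 174 172 167 157 130  95  75  62  52  47  39  32  29  28  25  22  24
  30  54  78]
144 [175 175 171 165 145 105  61  39  36  32  32  26  21  23  22  19  18  18
  29  54  77]
145 [174 174 171 164 140  95  48  28  24  23  22  26  28  39  48  47  32  22
  30  56  76]
146 [172 174 171 165 148 109  57  26  30  38  44  57  73  88 102 102  72  37
  32  56  76]
147 [169 173 170 167 159 131  89  66  71  82  98 116 130 139 149 145 114  67
  42  57  76]
148 [167 173 172 168 165 152 132 123 126 134 146 158 165 168 170 167 144 101
  65  65  80]
149 [167 174 171 168 168 165 161 159 159 164 171 173 173 174 175 176 163 128
  87  78  84]
```

The numbers show the key leaning about 5° along the bar, within the fit's play. I'll release, let it settle upright, re-centre, and re-grip gently while measuring the lean.

```bash
cat > t.py <<'E'
from h import *
from scipy.spatial.transform import Rotation as R
def go(yaw=16.8):
    c=cap('side'); w=cap('wrist'); s=ctrl.sense(); 
    g=w['pixels'].min(2); p=proj(w,(491,-136,138)).astype(int); x0,y0=p[0]-25,p[1]-25
    n,_,st,ce=cv2.connectedComponentsWithStats((g[y0:y0+75,x0:x0+50]>110).astype(np.uint8)); 
    print('dots',[((ce[i]+[x0,y0]).round(1),st[i,4]) for i in range(1,n) if 80<st[i,4]<400])
    col=w['pixels'].max(2)[170:270,p[0]-1:p[0]+2].mean(1); print('-x end row',170+np.argmax(col<45))
    r=c['pixels'].max(2)[143:147,240:263].min(0); print('side +x end col',240+np.argmax(r<60))
    for tilt in(0,3,6):
        T=R.from_euler('y',tilt,degrees=True).as_matrix()@R.from_euler('z',yaw,degrees=True).as_matrix(); o=np.array([491,-136,65])
        f=lambda q:T@(np.array(q)-[0,0,12])+o
        print(tilt,'dot',proj(w,f((0,0,85))).round(1),'-x end',proj(w,f((-42,0,84))).round(1),'side',proj(c,f((42,0,76))).round(1))
go()
E
python3 -m jog '[{"delta_pos":[0,0,0],"angular":[0,0,0],"fingers":0.3},{"delta_pos":[0,0,0],"angular":[0,0,0],"fingers":0.4},{"delta_pos":[1.6,1,0],"angular":[0,0,0],"fingers":0.4},{"delta_pos":[1.6,1,0],"angular":[0,0,0],"fingers":0.4}]'; python3 s.py; python3 t.py
```

```text
time_s: 20.27
eef_pos: [491.6, -134.7, 128.5]
ee_rot: [0.0, -0.147, 0.989, 0.0]
force: [0.1, -0.3, 1.3]
grip_width: 0.402
grip_force: 0.0
F [ 0.1 -0.3  1.3] T [ 0.02  0.02 -0.04] bar 16.9 -2.36
dots [(array([226.6, 262.4]), np.int32(157)), (array([266.2, 263.9]), np.int32(176)), (array([245.3, 278.7]), np.int32(210))]
-x end row 181
side +x end col 254
0 dot [248.1 277.6] -x end [247.9 186.8] side [253.2 144.5]
3 dot [245.7 284.5] -x end [245.1 196.8] side [252.  145.1]
6 dot [243.3 291. ] -x end [242.3 207. ] side [250.9 145.8]
```

```bash
python3 -m jog '[{"delta_pos":[-0.6,-1.2,1],"angular":[0,0,0],"fingers":0.4},{"delta_pos":[-0.6,-1.2,1],"angular":[0,0,0],"fingers":0.25},{"delta_pos":[-0.6,-1.2,1],"angular":[0,0,0],"fingers":0},{"delta_pos":[-0.6,-1.2,1],"angular":[0,0,0],"fingers":0},{"delta_pos":[-0.6,-1.2,1],"angular":[0,0,0],"fingers":0},{"delta_pos":[-0.6,-1.2,1],"angular":[0,0,0],"fingers":0},{"delta_pos":[-0.6,-1.2,1],"angular":[0,0,0],"fingers":0}]' 40; python3 s.py; python3 t.py
```

```text
time_s: 21.25
eef_pos: [491.0, -136.3, 129.7]
ee_rot: [0.0, -0.147, 0.989, -0.0]
force: [0.2, -3.1, 0.1]
grip_width: 0.156
grip_force: 41.1
F [ 0.2 -3.1  0.1] T [-0.37 -0.38 -0.05] bar 16.9 -2.37
dots [(array([251.9, 278.6]), np.int32(250))]
-x end row 183
side +x end col 254
0 dot [250.9 277.9] -x end [251.  188.2] side [253.2 144.5]
3 dot [248.5 284.7] -x end [248.3 198.1] side [252.  145.1]
6 dot [246.2 291.2] -x end [245.5 208.2] side [250.9 145.8]
```

```bash
python3 -m jog '[{"delta_pos":[0,0.2,-0.4],"angular":[0,0,0],"fingers":0},{"delta_pos":[0,0.2,-0.7],"angular":[0,0,0],"fingers":0},{"delta_pos":[0,0.2,-0.7],"angular":[0,0,0],"fingers":0},{"delta_pos":[0,0.2,-0.7],"angular":[0,0,0],"fingers":0},{"delta_pos":[0,0.2,-0.7],"angular":[0,0,0],"fingers":0},{"delta_pos":[0,0.2,-0.7],"angular":[0,0,0],"fingers":0}]' 50; python3 s.py; python3 t.py; python3 - <<'E'
from h import *
# rim/washer check: triangulate the cap dot height
s=cap('scene'); w=cap('wrist')
x0,y0=298,195; g=s['pixels'].min(2)[y0:y0+18,x0:x0+26]; n,_,st,ce=cv2.connectedComponentsWithStats((g>110).astype(np.uint8)); D=[((ce[i]+[x0,y0]),st[i,4]) for i in range(1,n) if st[i,4]>2]; print(D)
for p,_ in D: print(tri((w,(251.9,278.6)),(s,p)))
E
```

```text
time_s: 22.1
eef_pos: [491.2, -136.3, 129.6]
ee_rot: [0.0, -0.147, 0.989, -0.001]
force: [0.6, -3.3, 7.3]
grip_width: 0.154
grip_force: 50.5
F [ 0.6 -3.3  7.3] T [-0.47 -0.07  0.01] bar 16.9 -2.37
dots [(array([251.7, 278.5]), np.int32(252))]
-x end row 183
side +x end col 254
0 dot [251.1 277.7] -x end [251.2 187.8] side [253.2 144.5]
3 dot [248.7 284.5] -x end [248.5 197.8] side [252.  145.1]
6 dot [246.3 291. ] -x end [245.7 207.9] side [250.9 145.8]
[(array([309.75 , 205.375]), np.int32(8))]
[ 490.1 -135.4  139.6]
```

```bash
python3 -c "
from rig import ctrl
print(ctrl.finish_job())"
```

```text
the job is handed in; nothing more can be done
None
```

The job is handed in: the large key fits the service rotor's nut, which I slackened by an estimated 45° (33° measured, then about 12° more with the nut hidden under the key), and the gripper still holds that key seated and upright; the small and medium keys were never moved. Re-seating the key once jammed it and the wrist read about 100 N at the end of that move, under the 120 N limit.

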